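# Lock the keyhole carrier plate onto the shaker

### The job

Take the white keyhole plate with the orange handle out of the blue rack, lay it flat on the bench with its handle up and let go of it, then take it by the handle, lower it over the two brass screw heads on the shaker's deck and slide it fully home towards the grey console so that the heads lock it down, and let go. Leave the two grey plates in the rack and the bottle and the beaker standing where they are.

Things in the scene. Friction and masses are not known exactly. Their poses are not given: they have to be found in the camera images.
- carrier: White keyhole plate, loose, 0.15 to 0.27 kg, 100 (x) by 150 (y) by 8 mm, orange handle on its z face. Origin: centre of the underside; +x is the way it slides home. Keyholes through it at y = +-55 mm: a 20 mm entry centred at x = +36 mm, then a 10.5 mm slot towards -x. It starts upright in a rack groove on its -x edge, keyholes near the top, handle face towards the rack's +x.
- handle_top (a point): Middle of the top of the plate's orange handle fin, 43 mm above the plate's underside. The fin stands at the plate's middle: 10 mm thick (plate x), 60 mm long (plate y), 35 mm tall.
- seat_a (a point): On the plate's underside at plate x = +14, y = +55 mm: where screw_a's axis is when home. The slot ends 1.25 mm past home; from entry to home the plate slides 22 mm towards its own +x.
- seat_b (a point): The same in the other keyhole, at plate x = +14, y = -55 mm: where screw_b's axis is when home.
- shaker: Bench shaker, fixed: white housing 230 (x) by 210 mm (y), flat metal deck 75 mm above the bench from x = -55 to +113 mm; along its -x side a grey console, x = -115 to -55 mm, top at 110 mm, knob to 120 mm. Origin: centre of the underside, z up. The locked plate has its +x towards the console (shaker -x), 3 to 4 mm short of it; the other way round the console blocks it.
- screw_a (a point): Brass screw on the deck at shaker x = -15, y = -55 mm; this point is on its axis at deck height. Shank 8 mm across, head 16 mm across, from 10 to 15 mm above the deck.
- screw_b (a point): The other, like brass screw, at shaker x = -15, y = +55 mm; this point is on its axis at deck height.
- rack: Blue plate rack, fixed: base 212 (x) by 176 mm (y), 6 mm thick; three grooves along y at x = -68, 0, +68 mm, 10.5 mm wide between 8 mm cheeks up to 34 mm above the bench; end walls at y = +-85 mm as high. Origin: centre of the underside, z up. The plates stand on the base, top edges 106 mm above the bench.
- blank_1: Grey plain plate without holes or handle, loose, 100 by 150 by 8 mm, 0.2 kg, upright in a groove of the rack. Origin: centre of its face towards the rack's -x; its own x points up. Not to be moved.
- blank_2: Another such grey plain plate in another groove of the rack. Not to be moved.
- bottle: Glass bottle with a purple cap, loose, 64 mm across, 140 mm tall, standing on the bench. Origin: centre of its underside. Not to be disturbed.
- beaker: Glass beaker, loose, 72 mm across, 95 mm tall, standing on the bench. Origin: centre of its underside. Not to be disturbed.
There are look-alikes about, which are no part of the job. Of the things that look like the carrier, the smallest one is meant.

How it is judged (in metres and radians):
On the way:
1. the keyhole plate lies flat on the bench, handle up, at rest and let go (height (world z) of carrier below 0.006 m and angle between carrier's own z axis and vertical below 0.1 rad and contact force between the fingers and carrier below 0.1 N and linear speed of carrier below 0.03 m/s), for 0.1 s.
At the end, for the whole second after the job is handed in: Keyhole plate flat on the deck (within 3 mm, 0.05 rad), both screws within 5 mm of the home ends of their slots, released, at rest; grey plates still in their grooves (moved < 30 mm, lean < 0.3 rad); bottle and beaker upright (0.2 rad), moved < 30 mm (horizontal distance between seat_a and screw_a below 0.005 m and horizontal distance between seat_b and screw_b below 0.005 m and z of carrier in the frame of shaker between 0.072 and 0.078 m and angle between carrier's own z axis and vertical below 0.05 rad and contact force between the fingers and carrier below 0.1 N and linear speed of carrier below 0.02 m/s and distance of each of bottle, beaker, blank_1, blank_2 from where it was at the start of the episode below 0.03 m and angle between each of bottle, beaker's own z axis and vertical below 0.2 rad and angle between each of blank_1, blank_2's own x axis and vertical below 0.3 rad); the robot touches nothing.
It fails at once if bottle or beaker knocked over or shifted by more than 30 mm (distance of any of bottle, beaker from where it was at the start of the episode above 0.03 m or angle between any of bottle, beaker's own z axis and vertical above 0.5 rad).
It fails at once if a grey plate pulled from its groove (distance of any of blank_1, blank_2 from where it was at the start of the episode above 0.03 m).
It also fails if it takes over 62 s, if anything falls off the work surface, if the arm or the gripper's body presses on something with over 40 N, if the wrist force passes 120 N, or if a joint passes its speed limit or range.

### The arm

A 6-joint arm with a two-finger parallel gripper is mounted at the origin on the work surface. World frame = base frame: x ahead of the robot, y to its left, z up, the work surface at z = 0. Lengths are in m, angles in degrees, forces in N, time in s.
With the tool pointing down it reaches from about 0.375 to 0.9 m from the base axis. Payload 3.1 kg.
Tool frame: the origin (TCP) lies on the centre line of the jaws, within the pads' length; the fingertips stand 17 mm ahead of it and the grasp point (between the pads) lies 2 mm behind it; y points along the fingers, x is the direction in which the jaws open and shut, and the axes are right-handed (so a half turn about y gives the same grasp; the last joint's range is limited). The gripper opens to 87 mm and grips with 3 to 60 N. Pads are 19 mm wide; open, the fingers measure 117 mm over their backs; the gripper's body (75 mm by 190 mm) begins 51 mm behind the grasp point.
Start: joints at [64.945, 30.224, 82.088, -0, 67.689, -10.227], TCP at [0.16, 0.604, 0.24] pointing down, gripper open.
Joint ranges: [-176.69, 176.69], [-43.24, 126.21], [12.49, 139.97], [-82, 262], [0, 151.66], [-163.58, 163.58]. Speed limits (degrees/s): [159.86, 159.86, 180, 180, 180, 180].

### API

Orientations are given as a 3x3 rotation matrix whose columns are the frame's x, y, z axes.
In Python, from rig import read_state, capture, camera_info, hand_in, trace, tip_of gives the robot as it stands.
- The arm moves only by the tool jog_arm, never from a script. Its argument "steps" is a list of rows, each an object with "fingers": the opening in per cent of the stroke, from 0 (shut) to 100 (fully open); "delta_pos": the shift along the world's x, y, z in mm, a list of three; "turn": the turn about the world's z in degrees. A call has 1 to 20 rows; each row is the pose to reach, as a shift and turn from the pose commanded when the call began; what a row does not reach only later rows make up. A row lasts 1/12 s, in which the tool goes at most 41.7 mm and 7.16 degrees, less where a joint would pass 70% of its speed; a pose out of reach is approached as far as the arm can. A call with a gripper value outside its range is refused whole. The fingers move at their own pace and stop on an object; the grip force is fixed at half the most. Time passes only in rows, so rows that repeat a pose let the fingers close. It gives the time, the measured TCP pose, the force and the opening at its end, in the units of the state.
- read_state(): the state, without advancing time (a new reading comes with each control period).
- capture(name): name is "scene" or "top"; returns the picture (400x640x3 uint8, red, green, blue); there is no depth.
- camera_info(name): a dict with "fov_y" (degrees; the focal length in pixels is half the picture's height over the tangent of half this angle, whatever the lens; pixels are square), "cx", "cy" (the principal point, pixels), "view" (4x4, takes a point from world to camera coordinates). Camera axes: x right, y down, z forward; pixel columns grow to the right and rows downward; lengths in m; the calibration is good to about 2 mm. A picture is of the moment at which its call begins. camera_info takes no time and is no camera call.
- hand_in(): hands the job in, once; it reports no verdict.
Trained networks look in the newest picture that a camera, given by its name, has taken for a name from the list of things; names that differ only in an ending like _2 or _b are one class to them, and where a whole thing is asked for, a point or a joint stands for the part that bears it (a point fixed in the world has none). Each returns a list of dicts, best first, with "confidence" (0 to 1); they miss things now and then, are a little off and sometimes report something else, mostly with a low value. They report only what shows in the picture. A call takes as long as a camera call. They do not tell look-alikes from the thing itself.
- trace(target, camera): "mask" (400x640 bool, what is visible of it).
- tip_of(target, camera): "position" ([x, y, z] in m, in world coordinates, good to about 4 mm: a listed point, or the origin of a listed thing).
The state is a dict: "time_s": time; "joint_positions": joint angles; "qvel": joint speeds; "tau": joint torques, N m; "position": TCP position; "tcp_rot": TCP orientation; "force": force on the tool from outside, world axes, zero at the start; "moment": the same for the moment, N m; "opening": opening from 0.0 (shut) to 1.0 (fully open).
Only numpy, scipy, OpenCV 4.12 (cv2) and the standard library are available. Lean on these libraries where they do the work, as an engineer would, in place of code of your own. Each camera call takes 0.05 s, during which the arm holds its last target.

## Working session

There is one attempt and no reset: what is moved stays moved. The work goes in short steps, Python scripts to look and compute and a tool call to move; the robot and the scene stay as the last step left them, time stands still between calls to the robot, and variables do not carry over. Pictures are saved under pics/ and viewed, and the job is handed in when it is done.

Besides the shell and the picture viewer there is one more tool, called as name([rows], argument=value, ...), one row to a line, values as JSON. jog_arm: Moves the arm, as the interface text tells. Its arguments: {"type":"object","properties":{"steps":{"type":"array","items":{"type":"object","properties":{"fingers":{"type":"number"},"delta_pos":{"type":"array","items":{"type":"number"}},"turn":{"type":"number"}}}}},"required":["steps"]}

```bash
mkdir -p pics; python3 - <<'E'
from rig import *
import cv2
s=read_state(); print(s['time_s'],s['position'],s['tcp_rot'],s['opening'],s['force'])
for n in ("scene","top"):
    im=capture(n); cv2.imwrite(f"pics/{n}0.png",im[:,:,::-1]); print(n,camera_info(n))
E
```

```text
0.0 [0.15964169 0.60356353 0.23858221] [[ 2.55928003e-01 -9.12854519e-04 -9.66695414e-01]
 [ 9.66693569e-01 -1.92866928e-03  2.55929335e-01]
 [-2.09806200e-03 -9.99997723e-01  3.88850116e-04]] 1.0003481013682154 [ 0.41892145 -0.6597195  -1.27639722]
scene {'fov_y': 53.84664874042739, 'cx': 318.32106547069316, 'cy': 196.21217252155097, 'view': array([[-0.15794762,  0.98735854,  0.0132536 , -0.03728145],
       [ 0.70688588,  0.12243179, -0.69665114, -0.28509506],
       [-0.68946712, -0.1006656 , -0.71728762,  1.58807596],
       [ 0.        ,  0.        ,  0.        ,  1.        ]])}
top {'fov_y': 56.865447021431834, 'cx': 322.7923783270694, 'cy': 203.14509783967262, 'view': array([[-0.01394196, -0.99989905,  0.00274039,  0.11448997],
       [-0.97268202,  0.01292723, -0.23178131,  0.46922697],
       [ 0.23172249, -0.00589701, -0.97276406,  1.10091373],
       [ 0.        ,  0.        ,  0.        ,  1.        ]])}
```

```bash
ls -la
```

```text
total 12
drwxr-xr-x  3 agent agent 4096 Dec  6 23:25 .
drwxr-xr-x 23 root  root  4096 Dec  6 23:25 ..
drwxr-xr-x  2 agent agent 4096 Dec  6 23:25 pics
```

View pics/scene0.png

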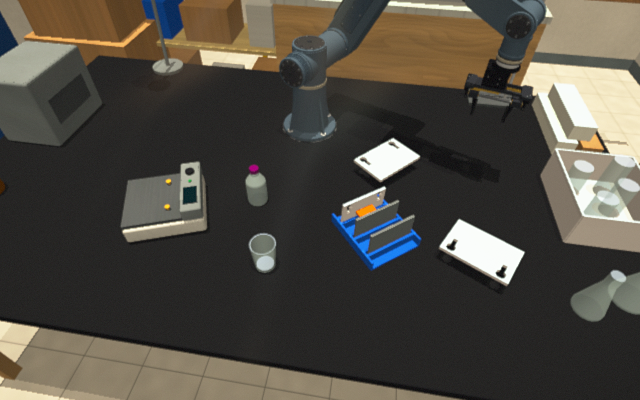

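View pics/top0.png

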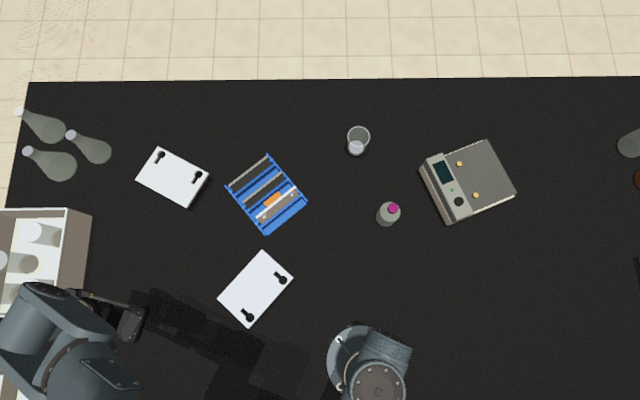

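The scene shows three white plates. Two lie on the bench, at scene (387,160) and (481,251), which is top (255,290) and (172,177). Both look larger and have no orange handle. The third stands upright in the blue rack at scene (363,205), top (275,205), with the orange fin, so it fits the description. I'll confirm it in a crop and measure.

```bash
cat > h.py <<'E'
import numpy as np, cv2
from rig import *
def cam(n):
    c=camera_info(n); f=200/np.tan(np.radians(c['fov_y']/2)); return c,f
def proj(n,p):
    c,f=cam(n); q=c['view'][:3,:3]@np.array(p)+c['view'][:3,3]; return np.array([c['cx']+f*q[0]/q[2],c['cy']+f*q[1]/q[2]])
def back(n,uv,z):
    c,f=cam(n); R=c['view'][:3,:3];t=c['view'][:3,3]
    o=-R.T@t; d=R.T@np.array([(uv[0]-c['cx'])/f,(uv[1]-c['cy'])/f,1]); return o+d*(z-o[2])/d[2]
def crop(n,x0,y0,w,h,k,name):
    im=cv2.imread(n)[y0:y0+h,x0:x0+w]; cv2.imwrite(name,cv2.resize(im,None,fx=k,fy=k,interpolation=cv2.INTER_CUBIC))
E
python3 - <<'E'
from h import *
crop('pics/scene0.png',320,120,220,170,3.5,'pics/c1.png')
crop('pics/top0.png',210,130,120,120,5,'pics/c2.png')
crop('pics/top0.png',400,120,130,120,5,'pics/c3.png')
np.set_printoptions(precision=4,suppress=True)
for cn in ('top','scene'):
    for t in ('rack','carrier','handle_top','shaker','screw_a','bottle','beaker','blank_1'):
        r=tip_of(t,cn); print(cn,t,[(round(d['confidence'],2),np.round(d['position'],3)) for d in r][:4])
print(read_state()['time_s'])
E
```

```text
top rack [(0.81, array([0.512, 0.29 , 0.001]))]
top carrier [(0.98, array([0.221, 0.315, 0.054])), (0.58, array([0.567, 0.59 , 0.055]))]
top handle_top [(0.74, array([0.497, 0.27 , 0.054])), (0.71, array([0.514, 0.286, 0.057])), (0.38, array([0.426, 0.288, 0.067]))]
top shaker [(0.79, array([ 0.54 , -0.354,  0.   ]))]
top screw_a [(0.85, array([ 0.587, -0.318,  0.074])), (0.81, array([ 0.486, -0.36 ,  0.079]))]
top bottle [(0.83, array([ 0.436, -0.093, -0.003])), (0.71, array([ 0.589, -0.319,  0.075]))]
top beaker [(0.83, array([ 0.676, -0.007, -0.003])), (0.19, array([0.464, 0.245, 0.058]))]
top blank_1 [(0.58, array([0.511, 0.286, 0.055]))]
scene rack [(0.88, array([ 0.514,  0.292, -0.001]))]
scene carrier [(0.74, array([0.217, 0.313, 0.058])), (0.65, array([0.564, 0.588, 0.055])), (0.6, array([0.462, 0.247, 0.054]))]
scene handle_top [(0.92, array([0.496, 0.269, 0.057])), (0.91, array([ 0.215,  0.315, -0.002]))]
scene shaker [(0.88, array([ 0.541, -0.353, -0.002])), (0.41, array([ 0.439, -0.096, -0.001])), (0.33, array([ 0.588, -0.32 ,  0.082]))]
scene screw_a [(0.86, array([ 0.482, -0.364,  0.079])), (0.8, array([ 0.586, -0.322,  0.08 ]))]
scene bottle [(0.75, array([ 0.439, -0.099, -0.002]))]
scene beaker [(0.87, array([ 0.68 , -0.013,  0.001])), (0.45, array([0.462, 0.247, 0.053])), (0.28, array([0.494, 0.201, 0.072]))]
scene blank_1 [(0.97, array([0.51 , 0.292, 0.053])), (0.84, array([0.56 , 0.332, 0.052]))]
0.9
```

View pics/c1.png

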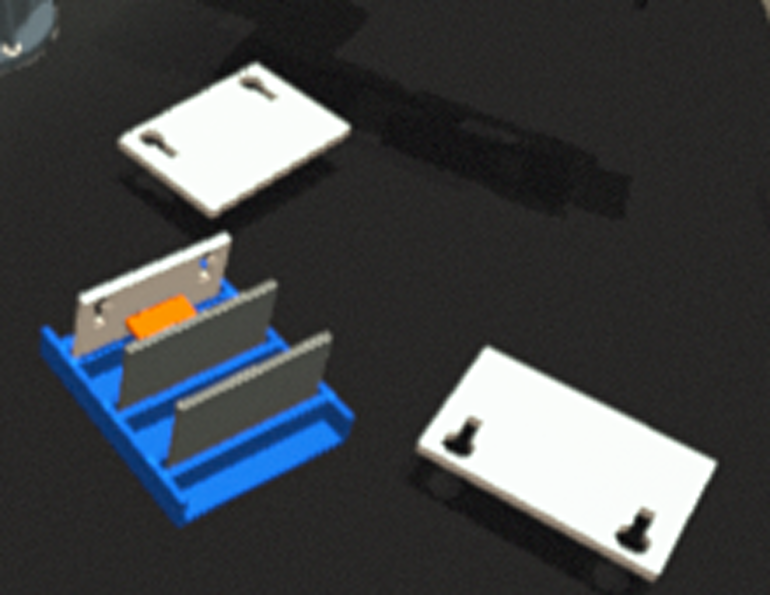

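View pics/c2.png

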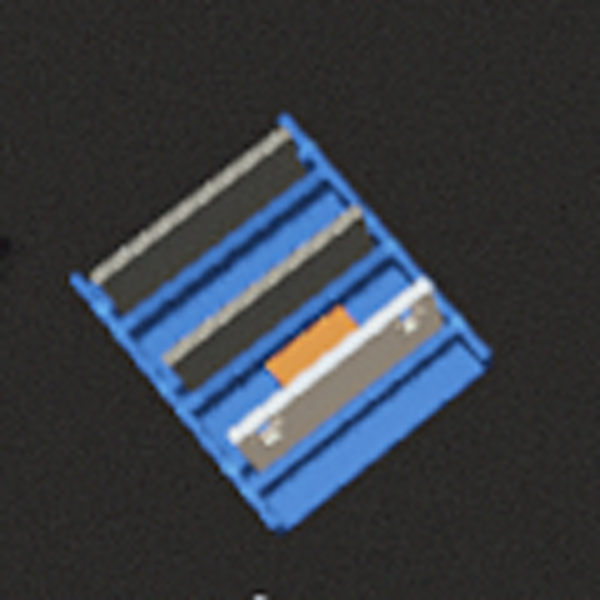

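View pics/c3.png

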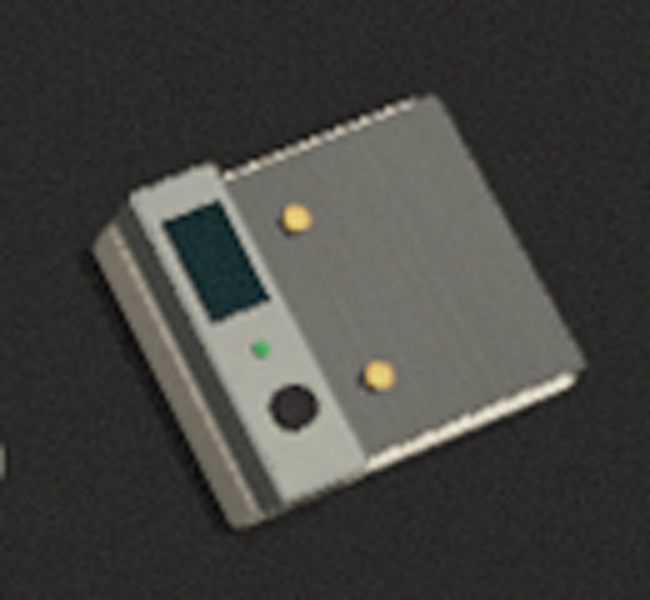

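```bash
python3 - <<'E'
from h import *
np.set_printoptions(precision=4,suppress=True)
def px(c,x0,y0,k): return ((np.array(c)+.5)/k-.5)+[x0,y0]
P=lambda a,z:back('top',px(a,210,130,5),z)
for nm,a,b,z in (('carrier top far edge',(232,437),(428,283),.106),('bl1',(163,360),(358,208),.106),('bl2',(92,278),(288,128),.106)):
    A=P(a,z);B=P(b,z);d=A-B;print(nm,A,B,np.linalg.norm(d),np.degrees(np.arctan2(d[1],d[0]))-90, (A+B)/2)
for nm in('top','scene'):
    im=cv2.imread(f'pics/{nm}0.png').astype(int);b,g,r=im[...,0],im[...,1],im[...,2]
    m=((r-b>60)&(r>130)).astype(np.uint8)
    x=(200,300,160,230) if nm=='top' else (340,390,190,230)
    mm=np.zeros_like(m);mm[x[2]:x[3],x[0]:x[1]]=m[x[2]:x[3],x[0]:x[1]]
    n,l,st,c=cv2.connectedComponentsWithStats(mm);print(nm,st[1:],c[1:])
    for i in range(1,n): print(back(nm,c[i],.06))
    x=(440,500,150,210) if nm=='top' else (150,180,170,220)
    mm=np.zeros_like(m);mm[x[2]:x[3],x[0]:x[1]]=m[x[2]:x[3],x[0]:x[1]]
    n,l,st,c=cv2.connectedComponentsWithStats(mm);print(nm,st[1:])
    q=[back(nm,c[i],.0895) for i in range(1,n) if st[i,4]>4];print(q)
    if len(q)==2:
        d=q[0]-q[1];print(np.linalg.norm(d),np.degrees(np.arctan2(d[1],d[0])))
E
```

```text
carrier top far edge [0.4191 0.3066 0.106 ] [0.5123 0.191  0.106 ] 0.14853984142027163 38.870360882143046 [0.4657 0.2488 0.106 ]
bl1 [0.4665 0.3491 0.106 ] [0.5604 0.2338 0.106 ] 0.14870220239959325 39.13706892333232 [0.5135 0.2915 0.106 ]
bl2 [0.5181 0.3939 0.106 ] [0.6127 0.2776 0.106 ] 0.14993298390885396 39.12718379828178 [0.5654 0.3357 0.106 ]
top [[263 191  18  16 115]] [[271.6522 198.6522]]
[0.4861 0.2676 0.06  ]
top [[457 161   5   5  22]
 [473 192   6   6  28]]
[array([ 0.5852, -0.3177,  0.0895]), array([ 0.4831, -0.3583,  0.0895])]
0.10986820921764716 21.69352550876143
scene [[355 204  21  13 157]] [[365.3503 210.0064]]
[0.4769 0.2572 0.06  ]
scene [[165 179   6   5  24]
 [164 204   6   6  27]]
[array([ 0.4861, -0.3596,  0.0895]), array([ 0.5876, -0.3187,  0.0895])]
0.10943207295096008 -158.05707524832783
```

Confirmed: the plate in the rack with the orange fin (top (272,199)) is the carrier, with a top edge of about 149 mm. The rack yaw is 39.1°.

Plan:
1. Grip the fin by its ends.
2. Use the groove's cheek to tip the plate back about the pads.
3. Lay it down.

First I move above it.

jog_arm([
  {"delta_pos": [326,-340,-20],"turn": 54,"fingers": 100},
  {"delta_pos": [326,-340,-20],"turn": 54,"fingers": 100},
  {"delta_pos": [326,-340,-20],"turn": 54,"fingers": 100},
  {"delta_pos": [326,-340,-20],"turn": 54,"fingers": 100},
  {"delta_pos": [326,-340,-20],"turn": 54,"fingers": 100},
  {"delta_pos": [326,-340,-20],"turn": 54,"fingers": 100},
  {"delta_pos": [326,-340,-20],"turn": 54,"fingers": 100},
  {"delta_pos": [326,-340,-20],"turn": 54,"fingers": 100},
  {"delta_pos": [326,-340,-20],"turn": 54,"fingers": 100},
  {"delta_pos": [326,-340,-20],"turn": 54,"fingers": 100},
  {"delta_pos": [326,-340,-20],"turn": 54,"fingers": 100},
  {"delta_pos": [326,-340,-20],"turn": 54,"fingers": 100},
  {"delta_pos": [326,-340,-20],"turn": 54,"fingers": 100},
  {"delta_pos": [326,-340,-20],"turn": 54,"fingers": 100},
  {"delta_pos": [326,-340,-20],"turn": 54,"fingers": 100},
])

```text
time_s: 2.15
position: [0.4854, 0.2642, 0.2194]
tcp_rot: [[-0.631, -0.001, -0.776], [0.776, 0.0, -0.631], [0.001, -1.0, 0.001]]
force: [0.1, -0.2, 0.2]
opening: 0.999
```

jog_arm([
  {"delta_pos": [0,0,-40]},
  {"delta_pos": [0,0,-80]},
  {"delta_pos": [0,0,-115]},
  {"delta_pos": [0,0,-140]},
  {"delta_pos": [0,0,-155]},
  {"delta_pos": [0,0,-155]},
])

```text
$.steps[0]: bad value
```

```bash
python3 - <<'E'
from h import *
s=read_state();print(s['position'],s['force'])
for n,x in (('scene',(310,150,130,120)),('top',(210,130,120,120))):
    im=capture(n);cv2.imwrite(f'pics/{n}1.png',im[:,:,::-1]);crop(f'pics/{n}1.png',*x,5,f'pics/{n}1c.png')
E
```

```text
[0.48543028 0.26415296 0.21942129] [ 0.12676448 -0.22597317  0.17195664]
```

View pics/scene1c.png

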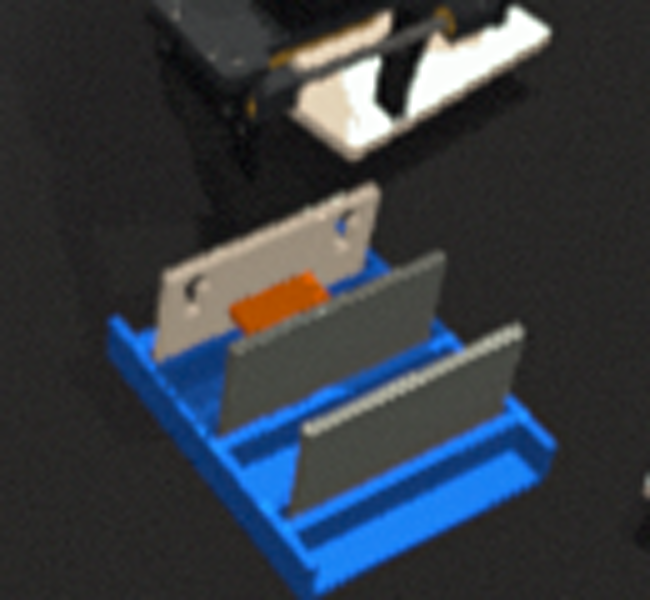

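View pics/top1c.png

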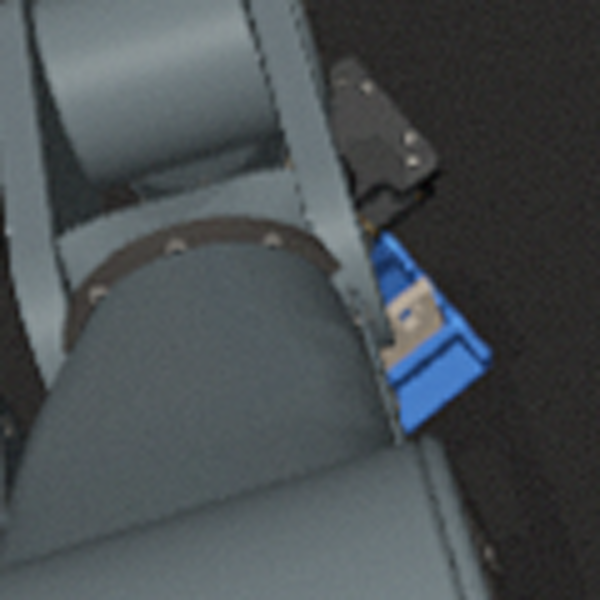

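The rows need all the fields. The pictures show the arm above the rack and the carrier's fin free, at scene (366,211). Next I descend.

jog_arm([
  {"delta_pos": [0,0,-40],"turn": 0,"fingers": 100},
  {"delta_pos": [0,0,-80],"turn": 0,"fingers": 100},
  {"delta_pos": [0,0,-115],"turn": 0,"fingers": 100},
  {"delta_pos": [0,0,-140],"turn": 0,"fingers": 100},
  {"delta_pos": [0,0,-155],"turn": 0,"fingers": 100},
  {"delta_pos": [0,0,-155],"turn": 0,"fingers": 100},
])

```text
time_s: 2.75
position: [0.4823, 0.2648, 0.0614]
tcp_rot: [[-0.634, -0.007, -0.774], [0.774, -0.002, -0.634], [0.003, -1.0, 0.007]]
force: [0.1, 1.0, -0.3]
opening: 1.001
```

```bash
python3 - <<'E'
from h import *
s=read_state();print(s['position'],s['force'])
n='scene'
im=capture(n);cv2.imwrite(f'pics/{n}2.png',im[:,:,::-1]);crop(f'pics/{n}2.png',310,130,130,120,5,f'pics/{n}2c.png')
E
```

```text
[0.48232462 0.26482461 0.06139287] [ 0.05405595  0.96065767 -0.25464012]
```

View pics/scene2c.png

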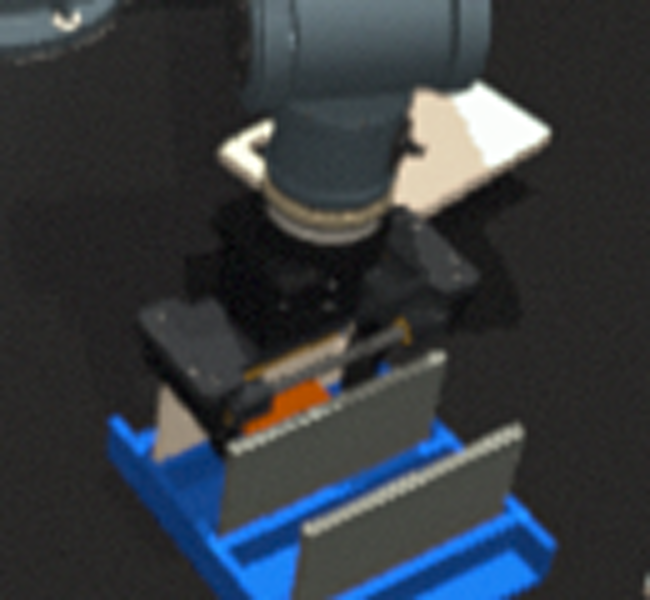

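The fingers straddle the orange fin and stay clear of the grey plate. I close.

jog_arm([
  {"delta_pos": [0,0,1],"turn": 0,"fingers": 0},
  {"delta_pos": [0,0,1],"turn": 0,"fingers": 0},
  {"delta_pos": [0,0,1],"turn": 0,"fingers": 0},
  {"delta_pos": [0,0,1],"turn": 0,"fingers": 0},
  {"delta_pos": [0,0,1],"turn": 0,"fingers": 0},
])

```text
time_s: 3.22
position: [0.4865, 0.2644, 0.0666]
tcp_rot: [[-0.632, 0.002, -0.775], [0.775, 0.001, -0.632], [-0.001, -1.0, -0.002]]
force: [-0.2, -0.5, 0.1]
opening: 0.702
```

Fin held (opening 61 mm). I lift 23 mm with the plate's bottom still below the cheek tops, then sweep towards rack -x so the cheek tips it.

jog_arm([
  {"delta_pos": [0,0,8],"turn": 0,"fingers": 0},
  {"delta_pos": [0,0,16],"turn": 0,"fingers": 0},
  {"delta_pos": [0,0,22],"turn": 0,"fingers": 0},
  {"delta_pos": [0,0,22],"turn": 0,"fingers": 0},
  {"delta_pos": [-5,-4,25],"turn": 0,"fingers": 0},
  {"delta_pos": [-11,-9,28],"turn": 0,"fingers": 0},
  {"delta_pos": [-17,-14,30],"turn": 0,"fingers": 0},
  {"delta_pos": [-23,-19,30],"turn": 0,"fingers": 0},
  {"delta_pos": [-29,-24,30],"turn": 0,"fingers": 0},
  {"delta_pos": [-36,-29,29],"turn": 0,"fingers": 0},
  {"delta_pos": [-36,-29,29],"turn": 0,"fingers": 0},
])

```text
time_s: 4.13
position: [0.4524, 0.235, 0.0966]
tcp_rot: [[-0.632, 0.008, -0.775], [0.775, 0.001, -0.632], [-0.004, -1.0, -0.007]]
force: [2.5, 0.4, 9.3]
opening: 0.684
```

```bash
python3 - <<'E'
from h import *
s=read_state();print(s['position'],s['force'])
n='scene'
im=capture(n);cv2.imwrite(f'pics/{n}3.png',im[:,:,::-1]);crop(f'pics/{n}3.png',310,130,130,120,5,f'pics/{n}3c.png')
E
```

```text
[0.45238991 0.23499209 0.09656123] [2.51289422 0.41366198 9.2670232 ]
```

View pics/scene3c.png

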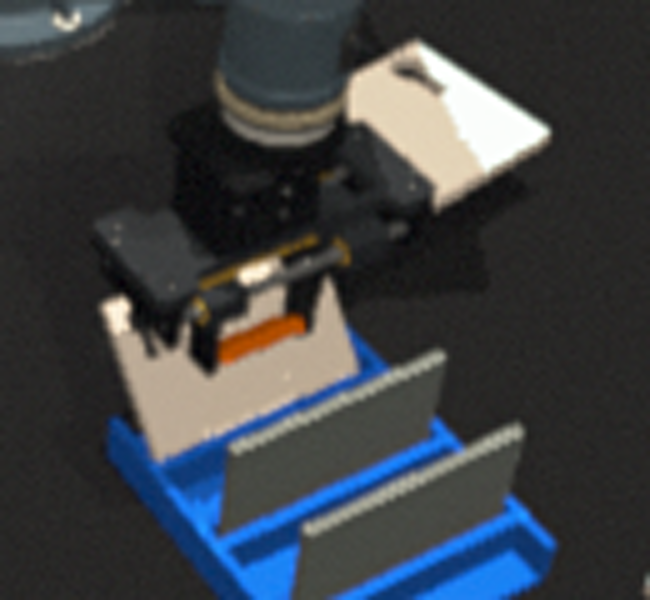

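The plate is tilting back as planned, by about 40°. I go a little further, then lift and carry it to the free patch.

jog_arm([
  {"delta_pos": [-6,-5,-1],"turn": 0,"fingers": 0},
  {"delta_pos": [-12,-10,-2],"turn": 0,"fingers": 0},
  {"delta_pos": [-14,-12,-3],"turn": 0,"fingers": 0},
  {"delta_pos": [-14,-12,20],"turn": 0,"fingers": 0},
  {"delta_pos": [-14,-12,50],"turn": 0,"fingers": 0},
  {"delta_pos": [-14,-12,70],"turn": 0,"fingers": 0},
  {"delta_pos": [-14,-12,70],"turn": 0,"fingers": 0},
])

```text
time_s: 4.77
position: [0.4356, 0.2229, 0.1668]
tcp_rot: [[-0.632, 0.002, -0.775], [0.775, 0.0, -0.632], [-0.001, -1.0, -0.001]]
force: [0.2, 0.1, -2.3]
opening: 0.681
```

```bash
python3 - <<'E'
from h import *
s=read_state();print(s['position'],s['force'])
n='scene'
im=capture(n);cv2.imwrite(f'pics/{n}4.png',im[:,:,::-1]);crop(f'pics/{n}4.png',300,110,140,120,5,f'pics/{n}4c.png')
E
```

```text
[0.43560213 0.22292669 0.16678538] [ 0.15017419  0.08399841 -2.30387484]
```

View pics/scene4c.png

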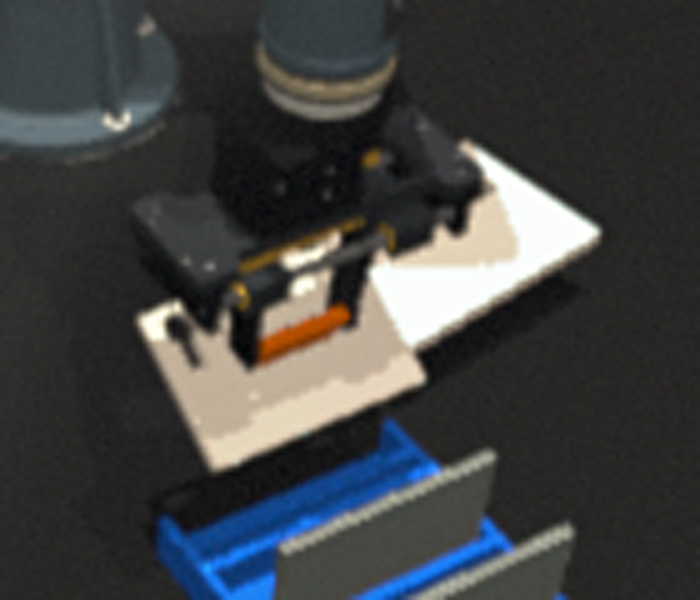

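Held weight is about 2.3 N and the tilt about 55–60°, handle side up. I carry it to the free patch and lower it.

jog_arm([
  {"delta_pos": [4,-40,0],"turn": 0,"fingers": 0},
  {"delta_pos": [8,-80,0],"turn": 0,"fingers": 0},
  {"delta_pos": [11,-115,0],"turn": 0,"fingers": 0},
  {"delta_pos": [13,-145,0],"turn": 0,"fingers": 0},
  {"delta_pos": [14,-157,-10],"turn": 0,"fingers": 0},
  {"delta_pos": [14,-157,-40],"turn": 0,"fingers": 0},
  {"delta_pos": [14,-157,-70],"turn": 0,"fingers": 0},
  {"delta_pos": [14,-157,-90],"turn": 0,"fingers": 0},
  {"delta_pos": [14,-157,-96],"turn": 0,"fingers": 0},
  {"delta_pos": [14,-157,-96],"turn": 0,"fingers": 0},
])

```text
time_s: 5.65
position: [0.4466, 0.0663, 0.066]
tcp_rot: [[-0.631, -0.009, -0.775], [0.775, 0.001, -0.632], [0.006, -1.0, 0.006]]
force: [0.5, 0.4, -1.9]
opening: 0.681
```

```bash
python3 - <<'E'
from h import *
s=read_state();print(s['position'],s['force'])
n='scene'
im=capture(n);cv2.imwrite(f'pics/{n}5.png',im[:,:,::-1]);crop(f'pics/{n}5.png',240,110,140,120,5,f'pics/{n}5c.png')
E
```

```text
[0.44664832 0.06629616 0.06595066] [ 0.54418378  0.44042527 -1.94185775]
```

View pics/scene5c.png

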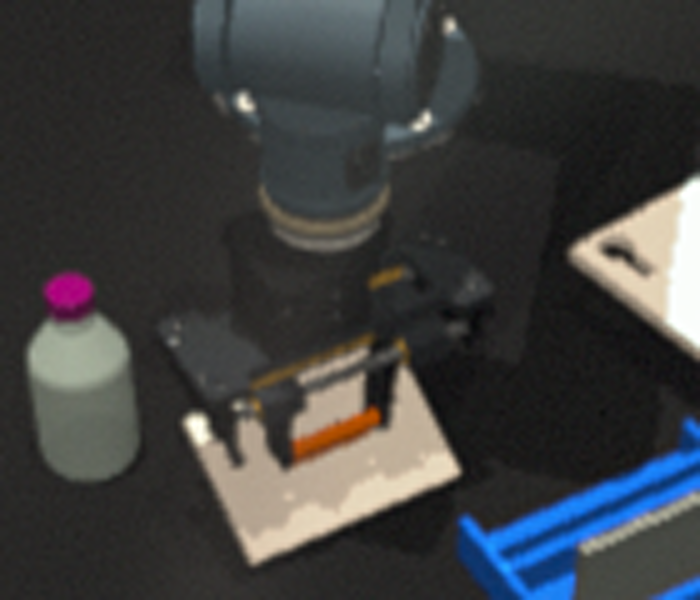

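jog_arm([
  {"delta_pos": [0,0,-6],"turn": 0,"fingers": 0},
  {"delta_pos": [-3,-2,-10],"turn": 0,"fingers": 0},
  {"delta_pos": [-7,-6,-14],"turn": 0,"fingers": 0},
  {"delta_pos": [-11,-9,-18],"turn": 0,"fingers": 0},
  {"delta_pos": [-15,-12,-22],"turn": 0,"fingers": 0},
  {"delta_pos": [-20,-16,-25],"turn": 0,"fingers": 0},
  {"delta_pos": [-20,-16,-25],"turn": 0,"fingers": 0},
])

```text
time_s: 6.28
position: [0.4293, 0.0495, 0.0434]
tcp_rot: [[-0.631, -0.0, -0.776], [0.776, -0.0, -0.631], [-0.0, -1.0, 0.0]]
force: [0.1, -1.6, 2.1]
opening: 0.684
```

```bash
python3 - <<'E'
from h import *
s=read_state();print(s['position'],s['force'])
n='scene'
im=capture(n);cv2.imwrite(f'pics/{n}6.png',im[:,:,::-1]);crop(f'pics/{n}6.png',240,110,140,120,5,f'pics/{n}6c.png')
E
```

```text
[0.42928444 0.04949339 0.04338134] [ 0.11943517 -1.57724362  2.07577028]
```

View pics/scene6c.png

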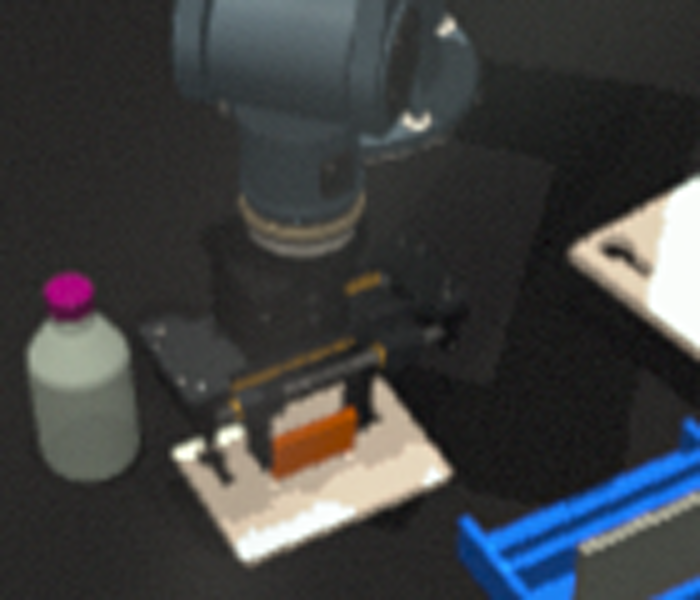

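jog_arm([
  {"delta_pos": [0,0,-1],"turn": 0,"fingers": 100},
  {"delta_pos": [0,0,-1],"turn": 0,"fingers": 100},
  {"delta_pos": [0,0,-1],"turn": 0,"fingers": 100},
  {"delta_pos": [0,0,-1],"turn": 0,"fingers": 100},
  {"delta_pos": [0,0,30],"turn": 0,"fingers": 100},
  {"delta_pos": [0,0,65],"turn": 0,"fingers": 100},
  {"delta_pos": [0,0,105],"turn": 0,"fingers": 100},
  {"delta_pos": [0,0,145],"turn": 0,"fingers": 100},
  {"delta_pos": [0,40,170],"turn": -7,"fingers": 100},
  {"delta_pos": [0,80,170],"turn": -14,"fingers": 100},
  {"delta_pos": [0,120,170],"turn": -21,"fingers": 100},
  {"delta_pos": [0,160,170],"turn": -28,"fingers": 100},
  {"delta_pos": [0,200,170],"turn": -35,"fingers": 100},
  {"delta_pos": [0,240,170],"turn": -42,"fingers": 100},
  {"delta_pos": [0,270,170],"turn": -49,"fingers": 100},
  {"delta_pos": [0,270,170],"turn": -56,"fingers": 100},
  {"delta_pos": [0,270,170],"turn": -63,"fingers": 100},
  {"delta_pos": [0,270,170],"turn": -70,"fingers": 100},
])

```text
time_s: 7.83
position: [0.429, 0.3219, 0.2131]
tcp_rot: [[0.431, -0.001, -0.902], [0.902, -0.0, 0.431], [-0.001, -1.0, 0.001]]
force: [0.3, -0.7, -0.1]
opening: 0.997
```

```bash
python3 - <<'E'
from h import *
s=read_state();print(s['time_s'],s['position'],s['force'],s['joint_positions'])
for n,x in (('scene',(240,130,130,110)),('top',(290,160,130,110))):
    im=capture(n);cv2.imwrite(f'pics/{n}7.png',im[:,:,::-1]);crop(f'pics/{n}7.png',*x,6,f'pics/{n}7c.png')
np.set_printoptions(precision=4,suppress=True)
for cn in ('top','scene'):
    for t in ('carrier','handle_top','seat_a','screw_a'):
        r=tip_of(t,cn); print(cn,t,[(round(d['confidence'],2),np.round(d['position'],3)) for d in r][:5])
E
```

```text
7.8333 [0.42896495 0.32194616 0.21313351] [ 0.26317873 -0.72820492 -0.08192425] [ 2.49448385e+01  2.54289559e+01  9.64250288e+01 -2.06277269e-04
  5.81948020e+01 -3.94971069e+01]
top carrier [(0.92, array([0.572, 0.59 , 0.055])), (0.87, array([0.435, 0.052, 0.002])), (0.69, array([ 0.539, -0.35 , -0.002]))]
top handle_top [(0.75, array([0.433, 0.055, 0.042]))]
top seat_a [(0.88, array([ 0.385,  0.089, -0.005])), (0.75, array([ 0.456,  0.005, -0.003])), (0.57, array([0.618, 0.64 , 0.056])), (0.43, array([0.26 , 0.249, 0.055]))]
top screw_a [(0.84, array([ 0.491, -0.361,  0.077])), (0.71, array([ 0.59 , -0.32 ,  0.076])), (0.43, array([0.563, 0.329, 0.058]))]
scene carrier [(0.94, array([0.213, 0.309, 0.055])), (0.75, array([ 0.436,  0.059, -0.001])), (0.58, array([0.566, 0.59 , 0.051])), (0.23, array([0.388, 0.086, 0.   ]))]
scene handle_top [(0.94, array([0.217, 0.313, 0.   ])), (0.89, array([0.433, 0.052, 0.044]))]
scene seat_a [(0.96, array([0.617, 0.64 , 0.056])), (0.94, array([ 0.457,  0.003, -0.002])), (0.85, array([ 0.386,  0.089, -0.   ])), (0.82, array([0.257, 0.25 , 0.058])), (0.79, array([0.55 , 0.519, 0.052]))]
scene screw_a [(0.71, array([ 0.481, -0.361,  0.077])), (0.19, array([ 0.436,  0.056, -0.006]))]
```

View pics/scene7c.png

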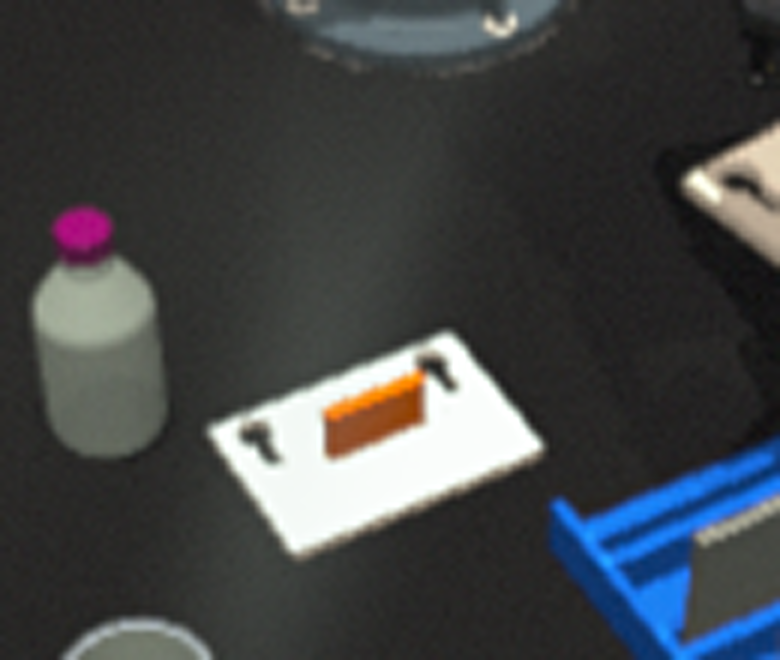

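View pics/top7c.png

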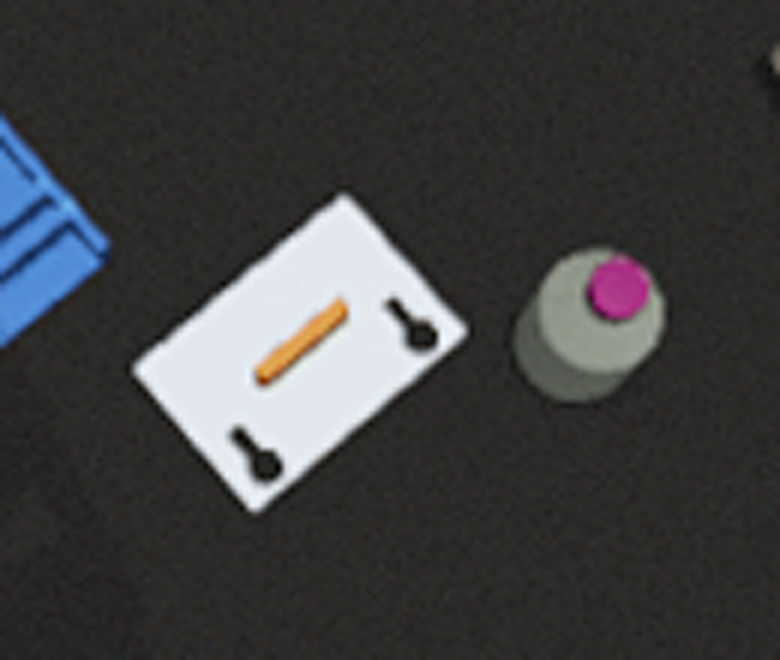

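The plate lies flat with its handle up, at top (340,219), and is released. Next I measure it precisely, along with the screw heads in the same picture.

```bash
cat > meas.py <<'E'
from h import *
from scipy.ndimage import label
def plate(n,imf,box,z):
    im=cv2.imread(imf); g=im.min(axis=2)
    x0,y0,w,h=box
    sub=cv2.resize(g[y0:y0+h,x0:x0+w],None,fx=8,fy=8,interpolation=cv2.INTER_CUBIC)
    m=(sub>130).astype(np.uint8)
    m=cv2.morphologyEx(m,cv2.MORPH_CLOSE,np.ones((61,61),np.uint8),borderType=cv2.BORDER_CONSTANT)
    k,l,st,c=cv2.connectedComponentsWithStats(m); i=1+np.argmax(st[1:,4])
    cs,_=cv2.findContours((l==i).astype(np.uint8),cv2.RETR_EXTERNAL,cv2.CHAIN_APPROX_NONE)
    pts=max(cs,key=len)[:,0,:].astype(float)
    pts=(pts+.5)/8-.5+[x0,y0]
    W=np.array([back(n,p,z)[:2] for p in pts])
    (cx,cy),(a,b),ang=cv2.minAreaRect((W*1000).astype(np.float32))
    if a<b: ang+=90; a,b=b,a
    return cx,cy,a,b,ang%180   # ang of long axis
def brass(n,imf,box,z):
    im=cv2.imread(imf).astype(float); x0,y0,w,h=box
    s=im[y0:y0+h,x0:x0+w]; wt=np.clip(s[...,2]-s[...,0]-40,0,None)
    l,k=label(wt>0); out=[]
    ys,xs=np.mgrid[y0:y0+h,x0:x0+w]
    for i in range(1,k+1):
        q=l==i
        if q.sum()>8: out.append(back(n,((xs*wt)[q].sum()/wt[q].sum(),(ys*wt)[q].sum()/wt[q].sum()),z)[:2]*1000)
    return out
E
python3 - <<'E'
from meas import *
np.set_printoptions(precision=2,suppress=True)
print('plate',plate('top','pics/top7.png',(305,185,68,68),.008))
print('platescene',plate('scene','pics/scene7.png',(270,180,65,50),.008))
for n,f in (('top','pics/top7.png'),('scene','pics/scene7.png')):
    q=brass(n,f,(440,150,60,60) if n=='top' else (150,170,35,50),.0895); print(n,q)
    if len(q)==2: d=q[0]-q[1]; print(np.linalg.norm(d),np.degrees(np.arctan2(d[1],d[0]))%180, sum(q)/2)
im=cv2.imread('pics/top7.png').astype(float); s=np.clip(im[...,2]-im[...,0]-50,0,None); s[:200]=0;s[:, :320]=0;s[:,355:]=0;s[240:]=0
ys,xs=np.mgrid[:400,:640];c=((xs*s).sum()/s.sum(),(ys*s).sum()/s.sum());print('fin',c,back('top',c,.042)*1000)
E
```

```text
plate (432.26788330078125, 54.39377975463867, 153.23916625976562, 103.55412292480469, 129.32549667358398)
platescene (431.73297119140625, 53.50605392456055, 155.85447692871094, 108.29701232910156, 129.23453903198242)
top [array([ 584.96, -317.39]), array([ 483.12, -357.9 ])]
109.59705634724168 21.693886455722033 [ 534.04 -337.65]
scene [array([ 485.87, -359.33]), array([ 587.95, -318.22])]
110.04520866842701 21.935218490089284 [ 536.91 -338.78]
fin (np.float64(339.97672502574665), np.float64(216.4529351184346)) [430.18  54.68  42.  ]
```

jog_arm([
  {"delta_pos": [1,-40,0],"turn": -7,"fingers": 80},
  {"delta_pos": [2,-80,0],"turn": -14,"fingers": 80},
  {"delta_pos": [3,-120,0],"turn": -21,"fingers": 80},
  {"delta_pos": [4,-160,0],"turn": -25,"fingers": 80},
  {"delta_pos": [4,-200,0],"turn": -25,"fingers": 80},
  {"delta_pos": [4,-240,0],"turn": -25,"fingers": 80},
  {"delta_pos": [4,-269,0],"turn": -25,"fingers": 80},
  {"delta_pos": [4,-269,0],"turn": -25,"fingers": 80},
  {"delta_pos": [4,-269,0],"turn": -25,"fingers": 80},
])

```text
time_s: 9.08
position: [0.4342, 0.0497, 0.2137]
tcp_rot: [[0.773, 0.0, -0.634], [0.634, 0.0, 0.773], [0.0, -1.0, -0.0]]
force: [0.0, 0.6, -0.5]
opening: 0.803
```

jog_arm([
  {"delta_pos": [-1,3,-40],"turn": 0,"fingers": 60},
  {"delta_pos": [-1,3,-80],"turn": 0,"fingers": 60},
  {"delta_pos": [-1,3,-120],"turn": 0,"fingers": 60},
  {"delta_pos": [-1,3,-150],"turn": 0,"fingers": 60},
  {"delta_pos": [-1,3,-170],"turn": 0,"fingers": 60},
  {"delta_pos": [-1,3,-181],"turn": 0,"fingers": 60},
  {"delta_pos": [-1,3,-182],"turn": 0,"fingers": 60},
  {"delta_pos": [-1,3,-182],"turn": 0,"fingers": 60},
])

```text
time_s: 9.75
position: [0.4326, 0.0553, 0.031]
tcp_rot: [[0.77, -0.002, -0.639], [0.639, 0.0, 0.77], [-0.001, -1.0, 0.001]]
force: [0.5, 0.8, -0.0]
opening: 0.602
```

```bash
python3 - <<'E'
from h import *
s=read_state();print(s['position'],s['force'])
n='scene'
im=capture(n);cv2.imwrite(f'pics/{n}8.png',im[:,:,::-1]);crop(f'pics/{n}8.png',240,110,140,120,5,f'pics/{n}8c.png')
E
```

```text
[0.43256373 0.05530745 0.03097488] [ 0.54106806  0.75167396 -0.02924399]
```

View pics/scene8c.png

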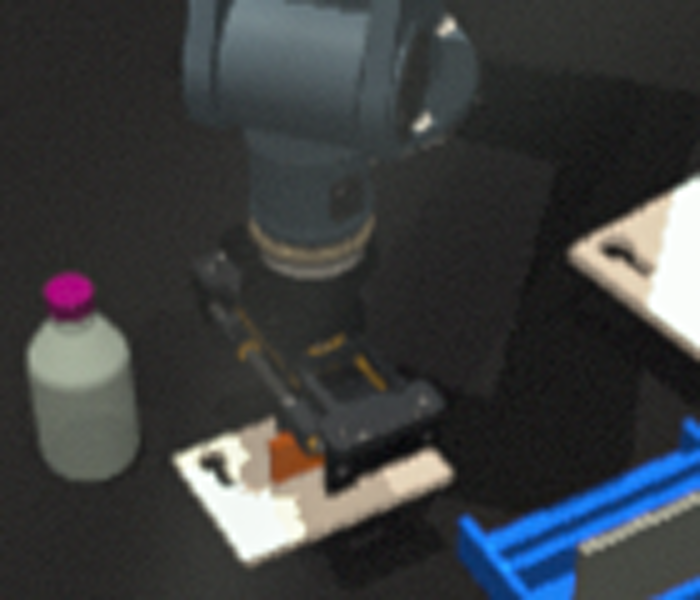

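The fin lies between the jaws, at scene (299,201). I close.

jog_arm([
  {"delta_pos": [0,0,0],"turn": 0,"fingers": 0},
  {"delta_pos": [0,0,0],"turn": 0,"fingers": 0},
  {"delta_pos": [0,0,0],"turn": 0,"fingers": 0},
  {"delta_pos": [0,0,0],"turn": 0,"fingers": 0},
  {"delta_pos": [0,0,0],"turn": 0,"fingers": 0},
  {"delta_pos": [0,0,0],"turn": 0,"fingers": 0},
  {"delta_pos": [0,0,0],"turn": 0,"fingers": 0},
])

```text
time_s: 10.38
position: [0.433, 0.0541, 0.0317]
tcp_rot: [[0.771, 0.0, -0.637], [0.637, -0.0, 0.771], [0.0, -1.0, -0.0]]
force: [-0.1, 0.4, 0.5]
opening: 0.151
```

jog_arm([
  {"delta_pos": [0,0,10],"turn": 0,"fingers": 0},
  {"delta_pos": [0,0,40],"turn": 0,"fingers": 0},
  {"delta_pos": [0,0,80],"turn": 0,"fingers": 0},
  {"delta_pos": [0,0,120],"turn": 0,"fingers": 0},
  {"delta_pos": [0,0,160],"turn": 0,"fingers": 0},
  {"delta_pos": [0,0,190],"turn": -5,"fingers": 0},
  {"delta_pos": [8,-30,190],"turn": -12,"fingers": 0},
  {"delta_pos": [18,-65,190],"turn": -19,"fingers": 0},
  {"delta_pos": [28,-100,190],"turn": -26,"fingers": 0},
  {"delta_pos": [38,-135,190],"turn": -33,"fingers": 0},
  {"delta_pos": [48,-170,190],"turn": -40,"fingers": 0},
  {"delta_pos": [58,-205,190],"turn": -47,"fingers": 0},
  {"delta_pos": [68,-240,190],"turn": -54,"fingers": 0},
  {"delta_pos": [78,-275,190],"turn": -61,"fingers": 0},
  {"delta_pos": [88,-310,190],"turn": -68,"fingers": 0},
  {"delta_pos": [97,-345,190],"turn": -75,"fingers": 0},
  {"delta_pos": [107,-380,190],"turn": -82,"fingers": 0},
  {"delta_pos": [114,-410,190],"turn": -89,"fingers": 0},
  {"delta_pos": [116,-426,190],"turn": -96,"fingers": 0},
  {"delta_pos": [116,-426,190],"turn": -103,"fingers": 0},
])

```text
time_s: 12.05
position: [0.5487, -0.3765, 0.2202]
tcp_rot: [[0.439, 0.0, 0.899], [-0.899, -0.002, 0.439], [0.002, -1.0, -0.001]]
force: [0.2, -0.1, -1.8]
opening: 0.113
```

jog_arm([
  {"delta_pos": [0,0,-30],"turn": -4.2,"fingers": 0},
  {"delta_pos": [0,0,-55],"turn": -4.2,"fingers": 0},
  {"delta_pos": [0,0,-70],"turn": -4.2,"fingers": 0},
  {"delta_pos": [0,0,-70],"turn": -4.2,"fingers": 0},
  {"delta_pos": [0,0,-70],"turn": -4.2,"fingers": 0},
])

```text
time_s: 12.47
position: [0.5479, -0.371, 0.1498]
tcp_rot: [[0.381, -0.003, 0.925], [-0.925, 0.003, 0.381], [-0.004, -1.0, -0.002]]
force: [0.3, 0.3, -1.6]
opening: 0.109
```

```bash
python3 - <<'E'
from h import *
s=read_state();print(s['position'],s['force'],s['joint_positions'])
for n,x in (('scene',(100,120,140,120)),('top',(400,110,150,120))):
    im=capture(n);cv2.imwrite(f'pics/{n}9.png',im[:,:,::-1]);crop(f'pics/{n}9.png',*x,5,f'pics/{n}9c.png')
E
```

```text
[ 0.54787442 -0.37097556  0.14984431] [ 0.27013021  0.28162028 -1.55947906] [-4.37611831e+01  3.89604685e+01  8.07256644e+01  2.33874262e-03
  6.05580929e+01  2.38649648e+01]
```

View pics/scene9c.png

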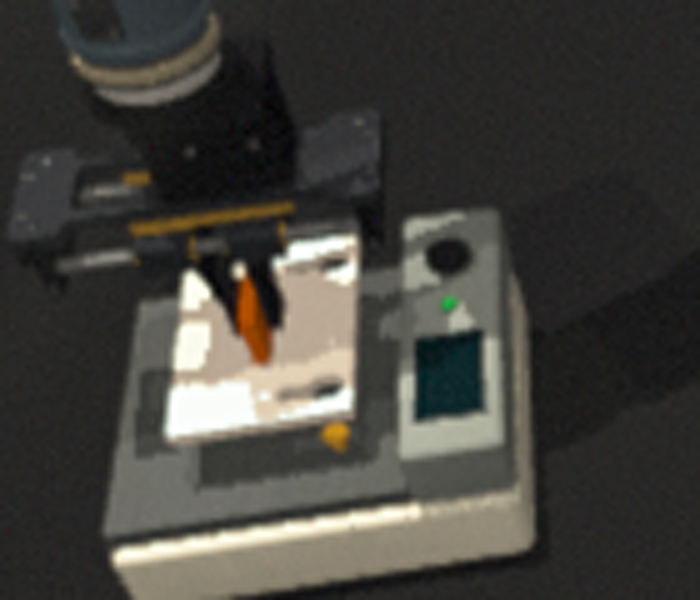

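View pics/top9c.png

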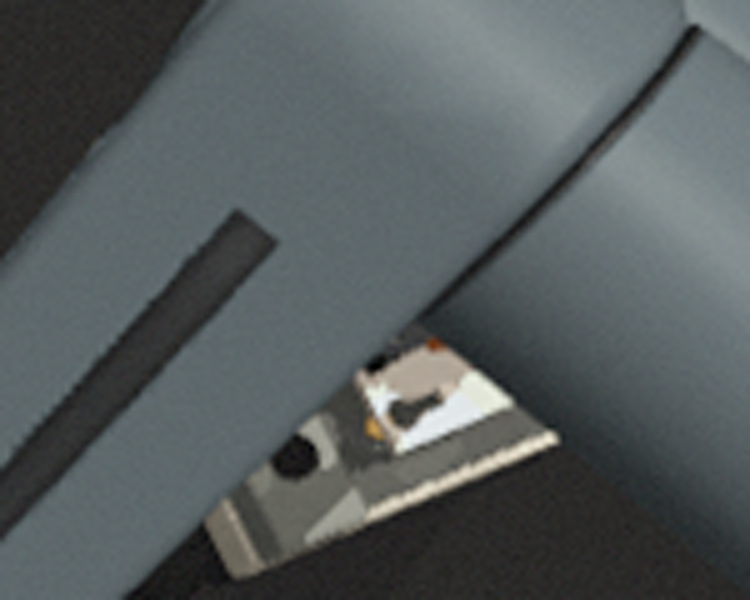

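Scene view: the plate hovers level over the deck with its keyholes towards the console, and one brass head shows at (167,207). Next I lower it until the heads should just be entering the holes and check the force.

jog_arm([
  {"delta_pos": [0.6,-0.4,-12],"turn": -0.6,"fingers": 0},
  {"delta_pos": [0.6,-0.4,-20],"turn": -0.6,"fingers": 0},
  {"delta_pos": [0.6,-0.4,-24],"turn": -0.6,"fingers": 0},
  {"delta_pos": [0.6,-0.4,-27],"turn": -0.6,"fingers": 0},
  {"delta_pos": [0.6,-0.4,-30],"turn": -0.6,"fingers": 0},
  {"delta_pos": [0.6,-0.4,-32],"turn": -0.6,"fingers": 0},
  {"delta_pos": [0.6,-0.4,-32],"turn": -0.6,"fingers": 0},
])

```text
time_s: 13.15
position: [0.5493, -0.3721, 0.1191]
tcp_rot: [[0.371, -0.001, 0.929], [-0.929, 0.001, 0.371], [-0.001, -1.0, -0.0]]
force: [0.1, 0.0, -2.0]
opening: 0.111
```

```bash
python3 - <<'E'
from h import *
s=read_state();print(s['position'],s['force'],s['moment'])
for n,x in (('scene',(110,140,110,90)),):
    im=capture(n);cv2.imwrite(f'pics/{n}10.png',im[:,:,::-1]);crop(f'pics/{n}10.png',*x,6,f'pics/{n}10c.png')
E
```

```text
[ 0.54934829 -0.37208037  0.11907993] [ 0.08734364  0.01138469 -1.96610542] [-0.09284784  0.20718889 -0.02545173]
```

View pics/scene10c.png

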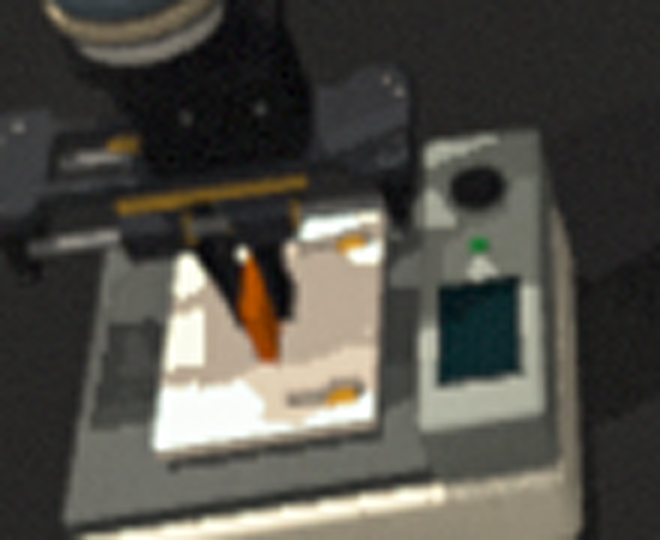

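Both brass heads show in the entry holes, at crop (350,243) and (342,397), and there is no contact force. I lower the rest.

jog_arm([
  {"delta_pos": [0,0,-3],"turn": 0,"fingers": 0},
  {"delta_pos": [0,0,-6],"turn": 0,"fingers": 0},
  {"delta_pos": [0,0,-9],"turn": 0,"fingers": 0},
  {"delta_pos": [0,0,-12],"turn": 0,"fingers": 0},
  {"delta_pos": [0,0,-12],"turn": 0,"fingers": 0},
])

```text
time_s: 13.62
position: [0.5496, -0.3723, 0.1104]
tcp_rot: [[0.371, 0.0, 0.929], [-0.929, -0.001, 0.371], [0.001, -1.0, 0.0]]
force: [-3.7, 3.4, 10.6]
opening: 0.112
```

```bash
python3 - <<'E'
from h import *
s=read_state();print(s['position'],s['force'],s['moment'])
for n,x in (('scene',(110,140,110,90)),):
    im=capture(n);cv2.imwrite(f'pics/{n}11.png',im[:,:,::-1]);crop(f'pics/{n}11.png',*x,6,f'pics/{n}11c.png')
E
```

```text
[ 0.54958556 -0.3723331   0.11044595] [-3.72848923  3.39417543 10.62368993] [0.44630558 0.75317535 0.00874227]
```

View pics/scene11c.png

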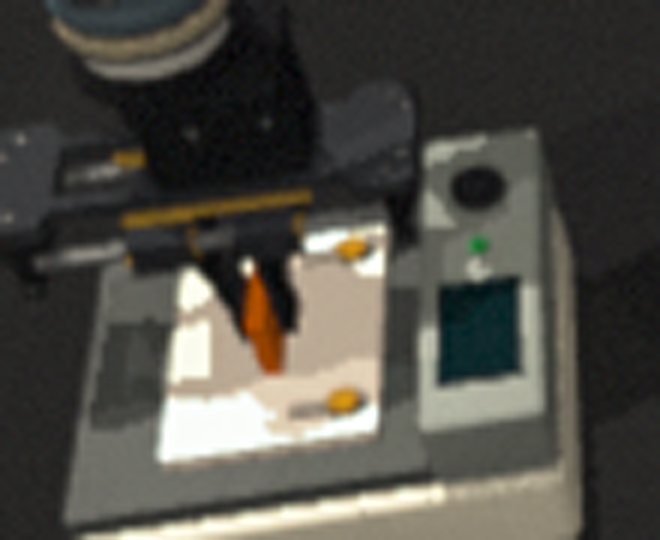

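Force is 10.6 N with z 3.7 mm short, so a rim is rubbing. The lateral force points the same way as my 1.2 mm offset from target, so I correct by that amount.

jog_arm([
  {"delta_pos": [-1.2,1.1,1],"turn": 0,"fingers": 0},
  {"delta_pos": [-1.2,1.1,1],"turn": 0,"fingers": 0},
  {"delta_pos": [-1.2,1.1,0],"turn": 0,"fingers": 0},
  {"delta_pos": [-1.2,1.1,0],"turn": 0,"fingers": 0},
])

```text
time_s: 14.0
position: [0.5493, -0.372, 0.1104]
tcp_rot: [[0.371, 0.003, 0.929], [-0.929, -0.002, 0.371], [0.003, -1.0, 0.001]]
force: [-2.2, 1.5, 12.7]
opening: 0.116
```

```bash
python3 - <<'E'
from h import *
s=read_state();print(s['position'],s['force'],s['moment'])
E
```

```text
[ 0.54931546 -0.3720264   0.11042914] [-2.17447794  1.52717963 12.71645397] [0.30820956 0.47950398 0.00935333]
```

```bash
python3 - <<'E'
from h import *
n='scene'
im=capture(n);cv2.imwrite(f'pics/{n}12.png',im[:,:,::-1]);crop(f'pics/{n}12.png',125,165,70,60,10,f'pics/{n}12c.png')
e=np.array([-.3714,.9285]);w=np.array([.9285,.3714]);o=np.array([.5493,-.372])
for z in (.075,.083,.0787,.0867):
  print(z,[np.round((proj(n,[*(o+a*.001*e+b*.001*w),z])-[125,165]+.5)*10) for a,b in ((-50,75),(50,75),(50,-75))])
E
```

```text
0.075 [array([123., 545.]), array([483., 490.]), array([497., 145.])]
0.083 [array([114., 526.]), array([476., 472.]), array([491., 127.])]
0.0787 [array([119., 536.]), array([480., 482.]), array([494., 137.])]
0.0867 [array([110., 518.]), array([473., 464.]), array([488., 118.])]
```

View pics/scene12c.png

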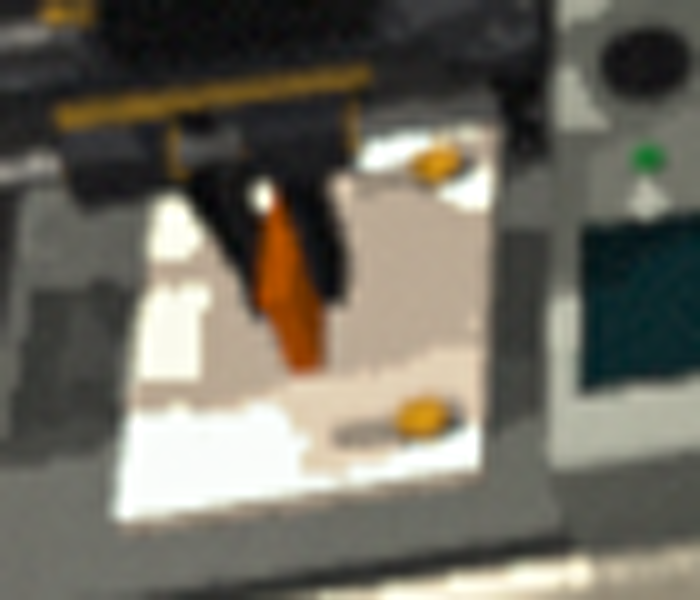

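The plate's corners at crop (112,522), (480,470) and (495,130) match a top face at 83 mm, so it is already flat on the deck with both heads through. It had only slipped about 3.7 mm in the grip. I relieve the press and slide towards the console.

jog_arm([
  {"delta_pos": [0,0,3],"turn": 0,"fingers": 0},
  {"delta_pos": [0,0,3],"turn": 0,"fingers": 0},
  {"delta_pos": [-1.5,3.7,3],"turn": 0,"fingers": 0},
  {"delta_pos": [-3,7.4,3],"turn": 0,"fingers": 0},
  {"delta_pos": [-4.5,11.1,3],"turn": 0,"fingers": 0},
  {"delta_pos": [-4.5,11.1,3],"turn": 0,"fingers": 0},
])

```text
time_s: 14.55
position: [0.5438, -0.3591, 0.1105]
tcp_rot: [[0.371, 0.0, 0.928], [-0.928, 0.001, 0.371], [-0.001, -1.0, 0.0]]
force: [1.0, 0.3, 0.9]
opening: 0.11
```

```bash
python3 - <<'E'
from h import *
s=read_state();print(s['position'],s['force'],s['moment'])
E
```

```text
[ 0.5437696  -0.35909198  0.11045531] [0.97162339 0.30562247 0.8597489 ] [-0.09914699 -0.07493783 -0.05323705]
```

jog_arm([
  {"delta_pos": [-1.3,3.2,0],"turn": 0,"fingers": 0},
  {"delta_pos": [-2.6,6.5,0],"turn": 0,"fingers": 0},
  {"delta_pos": [-3.7,9.3,0],"turn": 0,"fingers": 0},
  {"delta_pos": [-3.7,9.3,0],"turn": 0,"fingers": 0},
  {"delta_pos": [-3.7,9.3,0],"turn": 0,"fingers": 0},
])

```text
time_s: 14.97
position: [0.5409, -0.3519, 0.1108]
tcp_rot: [[0.372, 0.002, 0.928], [-0.928, -0.003, 0.372], [0.004, -1.0, 0.001]]
force: [3.1, -4.2, -0.9]
opening: 0.114
```

```bash
python3 - <<'E'
from h import *
s=read_state();print(s['position'],s['force'],s['moment'])
n='scene'
im=capture(n);cv2.imwrite(f'pics/{n}13.png',im[:,:,::-1]);crop(f'pics/{n}13.png',125,165,70,60,10,f'pics/{n}13c.png')
E
```

```text
[ 0.54089327 -0.35189625  0.1107576 ] [ 3.09295912 -4.19121939 -0.94971668] [-0.89427837 -0.44836414  0.0627483 ]
```

View pics/scene13c.png

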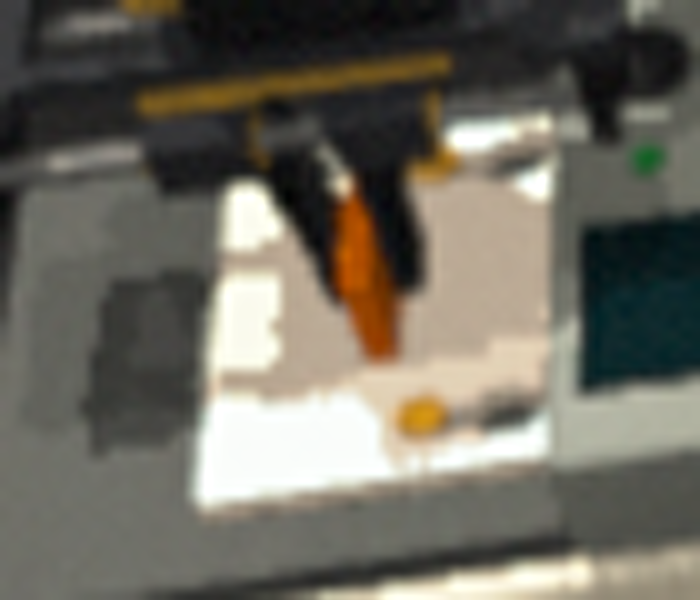

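The heads are now in the slots and the plate has moved about 22–23 mm. Its edge sits right at the console in the picture. I push a little more to confirm the end stop.

jog_arm([
  {"delta_pos": [-0.7,1.9,0],"turn": 0,"fingers": 0},
  {"delta_pos": [-1.1,2.8,0],"turn": 0,"fingers": 0},
  {"delta_pos": [-1.1,2.8,0],"turn": 0,"fingers": 0},
  {"delta_pos": [-1.1,2.8,0],"turn": 0,"fingers": 0},
])

```text
time_s: 15.35
position: [0.5408, -0.3516, 0.1111]
tcp_rot: [[0.371, 0.005, 0.928], [-0.928, -0.008, 0.372], [0.009, -1.0, 0.002]]
force: [3.7, -8.9, -4.1]
opening: 0.111
```

```bash
python3 - <<'E'
from h import *
s=read_state();print(s['position'],s['force'],s['moment'])
E
```

```text
[ 0.54084513 -0.35161808  0.11109249] [ 3.68642767 -8.87974435 -4.14936182] [-1.72143294 -0.55248727  0.03468548]
```

It is at the end stop: force rose to 9.6 N with no motion. I relax the command, open partly and rise straight up.

jog_arm([
  {"delta_pos": [1.9,-4.6,0],"turn": 0,"fingers": 0},
  {"delta_pos": [1.9,-4.6,0],"turn": 0,"fingers": 0},
  {"delta_pos": [1.9,-4.6,0],"turn": 0,"fingers": 35},
  {"delta_pos": [1.9,-4.6,0],"turn": 0,"fingers": 35},
  {"delta_pos": [1.9,-4.6,0],"turn": 0,"fingers": 35},
  {"delta_pos": [1.9,-4.6,0],"turn": 0,"fingers": 35},
  {"delta_pos": [1.9,-4.6,10],"turn": 0,"fingers": 35},
  {"delta_pos": [1.9,-4.6,30],"turn": 0,"fingers": 35},
  {"delta_pos": [1.9,-4.6,60],"turn": 0,"fingers": 35},
  {"delta_pos": [1.9,-4.6,100],"turn": 0,"fingers": 35},
  {"delta_pos": [-10,30,140],"turn": 0,"fingers": 35},
  {"delta_pos": [-25,68,150],"turn": 0,"fingers": 35},
  {"delta_pos": [-40,105,150],"turn": 0,"fingers": 35},
  {"delta_pos": [-55,142,150],"turn": 0,"fingers": 35},
  {"delta_pos": [-70,180,150],"turn": 0,"fingers": 35},
  {"delta_pos": [-70,218,150],"turn": 0,"fingers": 35},
  {"delta_pos": [-70,255,150],"turn": 0,"fingers": 35},
  {"delta_pos": [-70,290,150],"turn": 0,"fingers": 35},
  {"delta_pos": [-70,290,150],"turn": 0,"fingers": 35},
])

```text
time_s: 16.93
position: [0.4667, -0.052, 0.2612]
tcp_rot: [[0.376, -0.002, 0.926], [-0.926, 0.003, 0.376], [-0.004, -1.0, -0.0]]
force: [-0.6, -0.2, 0.2]
opening: 0.345
```

```bash
python3 - <<'E'
from meas import *
np.set_printoptions(precision=2,suppress=True)
s=read_state();print(s['time_s'],s['position'],s['force'],s['opening'])
for n,x in (('scene',(110,150,110,90)),('top',(410,125,110,110))):
    im=capture(n);cv2.imwrite(f'pics/{n}14.png',im[:,:,::-1]);crop(f'pics/{n}14.png',*x,7 if n=='scene' else 5,f'pics/{n}14c.png')
for n in ('top','scene'):
    for t in ('seat_a','screw_a','carrier','bottle','beaker','blank_1'):
        r=tip_of(t,n);print(n,t,[(round(d['confidence'],2),np.round(d['position'],3)) for d in r][:6])
print(plate('top','pics/top14.png',(440,150,65,60),.083))
E
```

```text
16.9333 [ 0.47 -0.05  0.26] [-0.59 -0.15  0.18] 0.34483091110478464
top seat_a [(0.8, array([ 0.48, -0.36,  0.07])), (0.75, array([0.62, 0.64, 0.05])), (0.67, array([0.54, 0.52, 0.06])), (0.61, array([ 0.58, -0.32,  0.07])), (0.49, array([ 0.51,  0.29, -0.  ])), (0.28, array([ 0.54, -0.35,  0.12]))]
top screw_a [(0.98, array([ 0.49, -0.36,  0.08])), (0.81, array([ 0.59, -0.32,  0.07]))]
top carrier [(0.72, array([0.57, 0.59, 0.06])), (0.67, array([ 0.55, -0.35,  0.08]))]
top bottle []
top beaker [(0.7, array([ 0.54, -0.35,  0.08])), (0.65, array([ 0.68, -0.01, -0.  ]))]
top blank_1 [(0.96, array([0.56, 0.33, 0.06])), (0.52, array([0.52, 0.28, 0.06]))]
scene seat_a [(0.97, array([0.55, 0.52, 0.05])), (0.92, array([ 0.58, -0.32,  0.07])), (0.92, array([0.61, 0.64, 0.05])), (0.84, array([ 0.48, -0.36,  0.08])), (0.72, array([0.26, 0.25, 0.06])), (0.63, array([0.15, 0.35, 0.05]))]
scene screw_a [(0.81, array([ 0.48, -0.36,  0.08])), (0.78, array([ 0.59, -0.32,  0.08]))]
scene carrier [(0.82, array([ 0.54, -0.35,  0.07])), (0.82, array([0.22, 0.31, 0.06])), (0.63, array([0.56, 0.59, 0.06]))]
scene bottle [(0.67, array([ 0.44, -0.1 ,  0.  ]))]
scene beaker [(0.75, array([ 0.68, -0.01,  0.  ])), (0.31, array([ 0.54, -0.35,  0.07])), (0.17, array([0.56, 0.33, 0.06]))]
scene blank_1 [(0.75, array([0.56, 0.33, 0.06])), (0.56, array([0.51, 0.29, 0.06])), (0.23, array([ 0.54, -0.35,  0.07]))]
(535.3064575195312, -348.797119140625, 201.82620239257812, 193.97496032714844, 89.23574829101562)
```

View pics/scene14c.png

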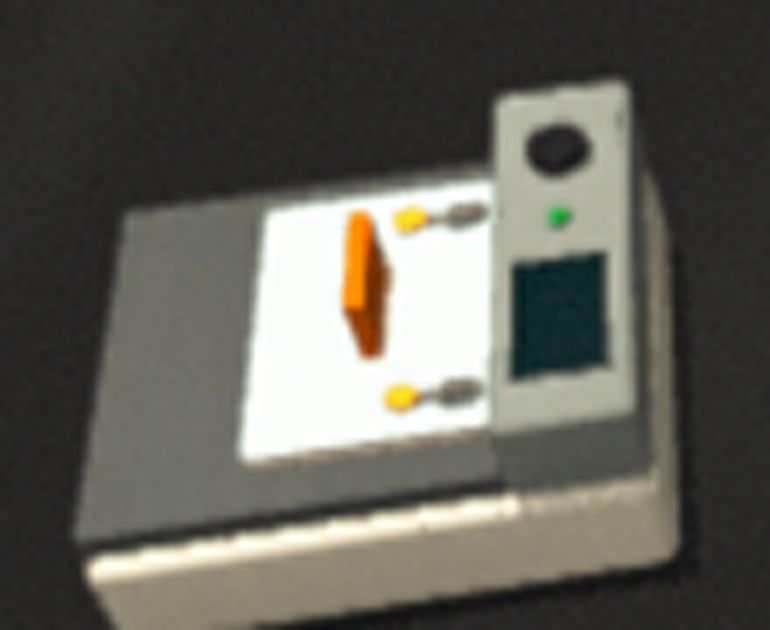

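View pics/top14c.png

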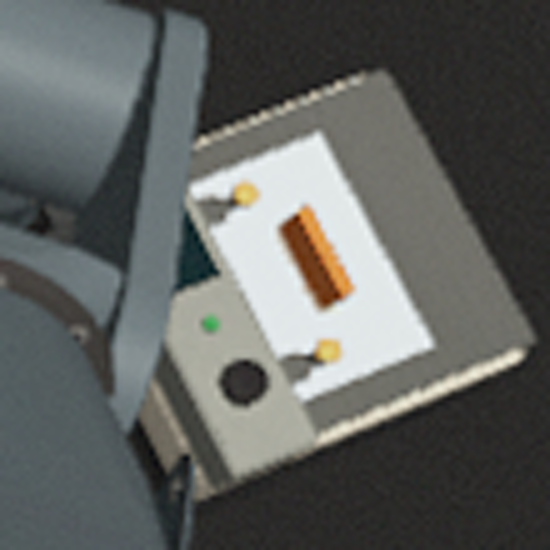

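View pics/top14.png

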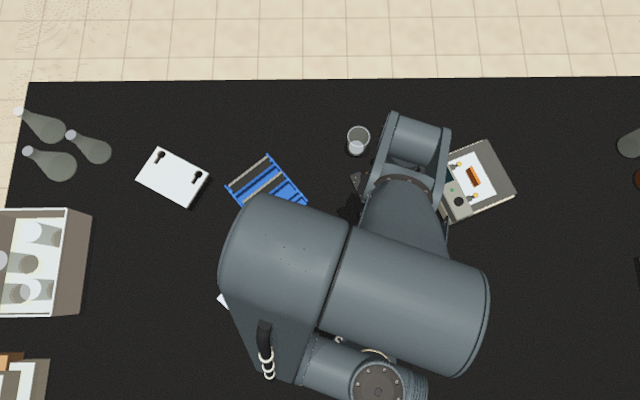

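```bash
python3 - <<'E'
from meas import *
np.set_printoptions(precision=2,suppress=True)
e=np.array([-.3714,.9285])
for n,f,x0,y0,k,A,B,box in (('top','pics/top14.png',410,125,5,(435,347),(320,130),(440,150,60,60)),('scene','pics/scene14.png',110,150,7,(240,462),(268,205),(160,170,20,45))):
    P=[back(n,(np.array(q)+.5)/k-.5+[x0,y0],.083)[:2]*1000 for q in (A,B)]
    d=P[1]-P[0];print(n,P,np.linalg.norm(d),np.degrees(np.arctan2(d[1],d[0]))%180)
    q=brass(n,f,box,.0885);print(q,[ (s-sum(P)/2)@e for s in q])
E
```

```text
top [array([ 485.86, -426.28]), array([ 628.51, -370.94])] 153.01214106814493 21.20377111952806
[array([ 584.67, -317.25]), array([ 543.58, -359.14]), array([ 483.47, -357.99])] [np.float64(65.33547583301257), np.float64(41.69339746578255), np.float64(65.09186770279194)]
scene [array([ 628.16, -371.12]), array([ 482.24, -429.5 ])] 157.16593048051 21.802299879048803
[array([ 484.86, -359.79]), array([ 522.15, -364.91]), array([ 587.04, -318.39])] [np.float64(63.7498070521707), np.float64(45.14259870612001), np.float64(64.24362472874172)]
```

The -x edge sits about 64–65 mm behind both screws, where home is 64 mm. The plate is home, flat and released, and nothing else has been disturbed, so I hand in.

```bash
python3 -c "
from rig import *
print(hand_in(), read_state()['time_s'])"
```

```text
the job is handed in; nothing more can be done
the job is handed in; nothing more can be done
```

The white keyhole plate is locked down on the shaker, released and handed in at about 18 s of the 62 s allowed; `hand_in` gave no verdict.

**What I did:**
- I gripped the orange fin by its ends in the rack and tipped the plate back against the groove's cheek.
- I laid it flat on the bench with its handle up and let go.
- I took it again across the fin's thickness and lowered it over both screw heads.
- I slid it about 22 mm towards the console until it met a firm stop (9.6 N with no further motion), then released it and withdrew.

**Last checks:**
- **Home position:** the plate's rear edge is 63.7 to 65.3 mm from both screws in the two cameras. Home is 64 mm and the slot ends at 65.25 mm, so it is within about 1.5 mm.
- **Seating:** just before the slide, the plate's corners in the scene picture matched a plate flat on the deck. The last pictures show it still flat, with both heads in their slots.
- **Other objects:** the detectors found the beaker, the bottle (scene camera only) and both grey plates where they started.
- **Robot:** it was clear of everything, with about zero wrist force.

**What disagreed:**
- The plate met the deck about 3.7 mm higher than I expected from the grip, probably because it had slipped in the fingers. I used the scene picture to settle that it was on the deck.
- The two cameras differ by about 3 mm on the screws' absolute position. I used the mean, and the fit confirmed it.
- The top camera missed the bottle in the last check because the arm hid it.
- The automatic plate outline failed on the last picture because it merged with the shaker, so I picked the corners by hand.

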